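Vent the vacuum line, then hold gentle suction

ROBOT

A 6-joint arm with a two-finger parallel gripper is mounted at the origin on the work surface. World frame = base frame: x ahead of the robot, y to its left, z up, the work surface at z = 0. Lengths are in mm, angles in rad, forces in N, time in s.
With the tool pointing down it reaches from about 375 to 975 mm from the base axis. Payload 3.8 kg.
Tool frame: the origin (TCP) lies on the centre line of the jaws, within the pads' length; the fingertips stand 8 mm ahead of it and the grasp point (between the pads) lies 11 mm behind it; z points along the fingers, y is the direction in which the jaws open and shut (so a half turn about z gives the same grasp; the last joint's range is limited). The gripper opens to 88 mm and grips with 3 to 60 N. Pads are 18 mm wide; open, the fingers measure 123 mm over their backs; the gripper's body (75 mm by 187 mm) begins 45 mm behind the grasp point.
Start: joints at [-1.246, 0.264, 1.604, -0, 1.274, -0.037], TCP at [238.916, -631.298, 246.706] pointing down, gripper open.
Joint ranges: [-2.63, 2.63], [-0.94, 2.18], [0.31, 2.57], [-1.31, 4.45], [0, 2.66], [-2.55, 2.55]. Speed limits (rad/s): [2.57, 2.57, 3.14, 3.14, 3.14, 3.14].

INTERFACE

Orientations are given as a 3x3 rotation matrix whose columns are the frame's x, y, z axes.
In Python, from bench import state, optics, sign_off gives the robot as it stands.
- The arm moves only by the tool arm_command, never from a script. Its argument "commands" is a list of rows, each an object of numbers: "fingers": the opening, from 0 (shut) to 1 (fully open); "tx", "ty", "tz": the shift along the tool's x, y, z in units of 50 mm (1.0 is 50 mm); "ax", "ay", "az": the turn, a rotation vector about the tool's x, y, z in units of 10 degrees (1.0 is 10 degrees). A call has 1 to 12 rows; each row shifts and turns the pose as measured when the row begins, along the tool's axes as they then stand; what a row does not reach is not made up. A row lasts 1/8 s, in which the tool goes at most 62.5 mm and 10.7 degrees, less where a joint would pass 70% of its speed; a pose out of reach is approached as far as the arm can. A call is refused whole if a number of a shift passes 1 or a number of a turn 1, either way. A call with a gripper value outside its range is refused whole. The fingers move at their own pace and stop on an object; "force" is the grip in N (left out, the last holds). Time passes only in rows, so rows that do not move let the fingers close. It gives the time, the measured TCP pose, the force and the opening at its end, in the units of the state.
- state(): the state, without advancing time (a new reading comes with each control period).
- optics.grab_frame(name): name is "scene" or "top" or "wrist"; returns the picture (420x560x3 uint8, red, green, blue); there is no depth.
- optics.camera_params(name): a dict with "fx", "fy", "cx", "cy" (pixels), "view" (4x4, takes a point from world to camera coordinates); the wrist camera has in their place "hand_eye" (4x4, takes a point from camera to tool coordinates, whose origin is the TCP and whose axes are the flange's). Camera axes: x right, y down, z forward; pixel columns grow to the right and rows downward; lengths in mm; the calibration is good to about 2 mm. A picture is of the moment at which its call begins: read the wrist's pose just before it. camera_params takes no time and is no camera call.
- sign_off(): hands the job in, once; it reports no verdict.
The state is a dict: "time_s": time; "qpos": joint angles; "qvel": joint speeds; "joint_torque": joint torques, N m; "position": TCP position; "tcp_rot": TCP orientation; "force": force on the tool from outside, world axes, zero at the start; "moment": the same for the moment, N m; "grip_width": opening from 0.0 (shut) to 1.0 (fully open).
Only numpy, scipy, OpenCV 4.12 (cv2) and the standard library are available. Lean on these libraries where they do the work, as an engineer would, in place of code of your own. Each camera call takes 0.05 s, during which the arm holds its last target.

TASK

Vent the bench vacuum line by pulling the round knob of the slide valve all the way out, then push it fully home. Only then press the sprung suction lever half way down, so that it lies level, without ever bottoming it, and keep it there: finish while still holding the lever down, do not let go. Leave the bottle, the beaker and the tube rack where they stand.

Things in the scene. Friction and masses are not known exactly. Their poses are not given: they have to be found in the camera images.
- valve: slide valve bolted to the bench: aluminium block 90 (x) x 70 (y) mm, top at z = 105 mm, on a 130 x 100 x 12 mm foot; a round dial behind on its top (x = 12 to 36 mm, 52 mm wide, up to z = 181 mm). Origin: centre of the foot's underside, on the bench; z up. The knob comes out of the face x = -45 mm along the valve's own -x, on the line y = 0, z = 85 mm. Yaw within 0.35 rad.
- slide_knob (a point): centre of the valve's white plastic round knob: 36 mm diameter, 30 mm long along the valve's x, on a 12 mm steel rod, 85 mm above the bench. Valve frame: x = -95 mm when home, -135 mm when out. Can be pinched from above across the valve's y. Home, the gap behind it to the block is 35 mm, of which the 10 mm next to the block are a collar of 32 mm diameter.
- slide (a joint): travel of the knob, m: 0 = fully home, against the block's stop; 0.040 = all the way out, at the outer stop. A spring catch grips the rod: about 4 N moves it either way, and it stays wherever it is left. At the start it stands anywhere from 0 to 12 mm out.
- lever_stand: stand bolted to the bench: dark foot 180 (x) x 70 (y) x 14 mm, cheeks up to z = 107 mm with the lever's hinge pin (along y) at x = 60, z = 90 mm, stop post under the lever at x = -30 mm; at x = 0, y = 26 mm a thin marker post, its top (z = 95 mm) level with the lever's top at half travel. Origin: centre of the foot's underside; z up; lever points to its own -x. Yaw within 0.35 rad.
- lever_pad (a point): middle of the upper face of the white plastic pad, 50 (x) x 42 (y) x 10 mm, at the free end of the steel lever, 120 mm from the hinge pin. Its x runs along the lever to the hinge, its z is the pad's normal. Height above the bench: 116 mm at rest, 95 mm half way down (then at x = -60 mm, y = 0 in the stand's frame), 73 mm at the bottom.
- lever (a joint): angle of the suction lever, rad: 0 = at rest, sloping up by 0.18 rad towards the pad; 0.18 = half way, level; 0.36 = on its stop. Grows as the pad is pressed down. A spring returns it: at the pad it takes about 3 N to start it, 7 N half way and 11 N at the bottom.
- bottle: bystander: brown glass bottle with a white cap, 64 mm diameter, 150 mm tall, origin under its centre
- beaker: bystander: clear glass beaker, 72 mm diameter at the rim, 95 mm tall, origin under its centre
- tube_rack: bystander: steel rack 120 (x) x 90 (y) x 58 mm with capped sample tubes that stand up to 97 mm, origin under its centre
Mind the look-alikes: they are no part of the job. What is shaped like the valve but blue or red is not meant.

How it is judged (in metres and radians):
On the way, in this order (a step that is already met when the one before it is completed fails the run):
1. the slide valve's knob is all the way out (at least 34 of 40 mm) (value of joint slide above 0.034 m), for 0.2 s.
2. the knob is fully home (within 4 mm) (value of joint slide below 0.004 m), for 0.2 s.
3. the suction lever is pressed half way (0.12 to 0.24 rad) with the valve home (value of joint lever between 0.12 and 0.24 rad and contact force between any of the fingers, the arm and lever above 1.5 N and value of joint slide below 0.004 m), for 0.5 s.
At the end, for the whole second after the job is handed in: The robot itself is holding the suction lever (pushing with more than 1.5 N) still, at half travel: 0.18 rad give or take 0.06 rad, about 7 mm at the pad; the slide valve's knob is home within 4 mm. The bystanders have not been shifted by more than 25 mm or tipped (all of step 3 and velocity of joint lever between -0.1 and 0.1 rad/s); the arm keeps its last pose, push and grip.
It fails at once if the suction lever is pushed right down to its stop (value of joint lever above 0.335 rad).
It fails at once if the suction lever is pressed while the slide valve is out (value of joint lever above 0.08 rad and value of joint slide above 0.01 m).
It fails at once if the bottle is shifted by more than 25 mm or tipped (distance of bottle from where it was at the start of the episode above 0.025 m or angle between bottle's own z axis and vertical above 0.3 rad).
It fails at once if the beaker is shifted by more than 25 mm or tipped (distance of beaker from where it was at the start of the episode above 0.025 m or angle between beaker's own z axis and vertical above 0.3 rad).
It fails at once if the tube rack is shifted by more than 25 mm or tipped (distance of tube_rack from where it was at the start of the episode above 0.025 m or angle between tube_rack's own z axis and vertical above 0.3 rad).
It also fails if it takes over 45 s, if anything falls off the work surface, if the arm or the gripper's body presses on something with over 40 N, if the wrist force passes 120 N, or if a joint passes its speed limit or range.

## Working session

There is one attempt and no reset: what is moved stays moved. The work goes in short steps, Python scripts to look and compute and a tool call to move; the robot and the scene stay as the last step left them, time stands still between calls to the robot, and variables do not carry over. Pictures are saved under pics/ and viewed, and the job is handed in when it is done.

Besides the shell and the picture viewer there is one more tool, called after ">>>" as name(argument=value, ...), one argument or row to a line, values as JSON. arm_command: Moves the arm, as the interface text tells. Its arguments: {"type":"object","properties":{"commands":{"type":"array"},"force":{"type":"number"}},"required":["commands"]}

```bash
ls; mkdir -p pics
python3 - <<'E'
from bench import state, optics
import cv2,json
s=state();print(s)
for n in("scene","top","wrist"):
    cv2.imwrite(f"pics/{n}0.png",optics.grab_frame(n)[:,:,::-1]); print(n,optics.camera_params(n))
E
```

```text
pics
{'time_s': 0.0, 'qpos': array([-1.24590317e+00,  2.64699209e-01,  1.60537724e+00, -1.24636070e-05,
        1.27366855e+00, -3.68849657e-02]), 'qvel': array([ 0.00071857,  0.00131585,  0.00018407,  0.00057743,  0.00112147,
       -0.00048428]), 'joint_torque': array([ 3.00839667e-03, -5.02105737e+01, -3.56875956e+01,  7.31453556e-02,
        2.90150824e-02, -1.73577946e-04]), 'position': array([ 238.69249149, -630.65308973,  245.4225694 ]), 'tcp_rot': array([[ 9.35267687e-01,  3.53940484e-01, -6.98336665e-04],
       [ 3.53941167e-01, -9.35265473e-01,  2.03593443e-03],
       [ 6.74694473e-05, -2.15131378e-03, -9.99997684e-01]]), 'force': array([ 0.33442809, -0.44458658, -0.37331545]), 'moment': array([ 0.02623149, -0.01843495,  0.01646365]), 'grip_width': 0.996727122335427}
scene {'fx': 380.02795349722646, 'fy': 380.02795349722646, 'cx': 279.871837206031, 'cy': 203.6883600686408, 'view': array([[ 8.05021485e-01,  5.93127962e-01,  1.18164669e-02,
        -4.49671055e+02],
       [ 3.92997939e-01, -5.18262999e-01, -7.59576253e-01,
        -1.59223747e+02],
       [-4.44401877e-01,
[... 367 characters left out ...]
-01,  2.69049565e-02, -1.36623447e-01,
         6.09372177e+02],
       [ 1.36793732e-01,  4.58503119e-03, -9.90588942e-01,
         1.48689985e+03],
       [ 0.00000000e+00,  0.00000000e+00,  0.00000000e+00,
         1.00000000e+00]])}
wrist {'fx': 301.38575896239104, 'fy': 301.38575896239104, 'cx': 278.57597993185186, 'cy': 213.6286473049685, 'hand_eye': array([[-2.99796653e-04, -9.50991597e-01, -3.09216579e-01,
         8.04592701e+01],
       [ 9.99998940e-01,  1.55459396e-04, -1.44764849e-03,
         3.85402351e-01],
       [ 1.42477217e-03, -3.09216686e-01,  9.50990542e-01,
        -1.38413587e+02],
       [ 0.00000000e+00,  0.00000000e+00,  0.00000000e+00,
         1.00000000e+00]])}
```

View pics/scene0.png

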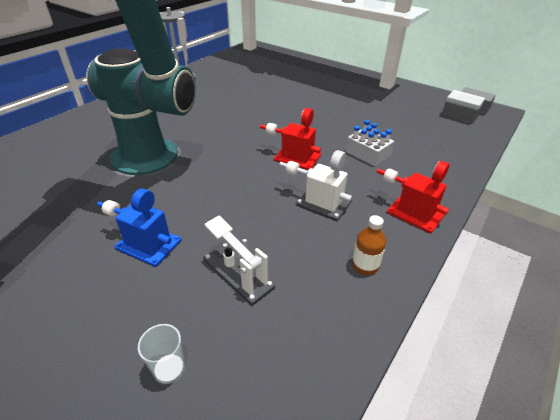

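View pics/top0.png

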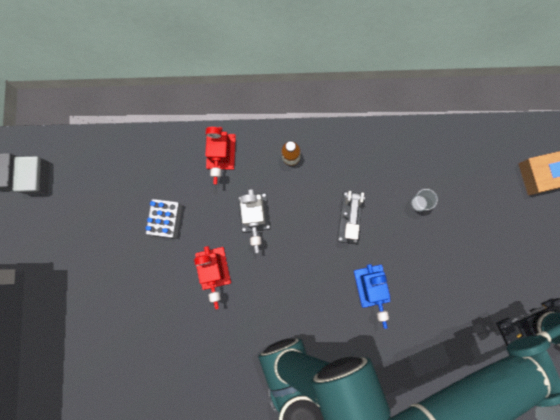

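The aluminium/white valve is at top (252,212) and scene (325,187). Its look-alikes are red at top (218,150) and (212,270), and blue at (374,287). Only the uncoloured one fits the description. The lever stand is at top (352,217). I'll confirm this in a crop.

Run:
```python
import cv2,numpy as np
a=cv2.imread("pics/top0.png");b=cv2.imread("pics/scene0.png")
c=lambda i,x,y,w,h,k:cv2.resize(i[y:y+h,x:x+w],None,fx=k,fy=k,interpolation=cv2.INTER_CUBIC)
cv2.imwrite("pics/cropt.png",c(a,225,175,150,85,5.3)); 
cv2.imwrite("pics/crops.png",c(b,195,135,170,170,3.5))
```

```text
(no output)
```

View pics/cropt.png

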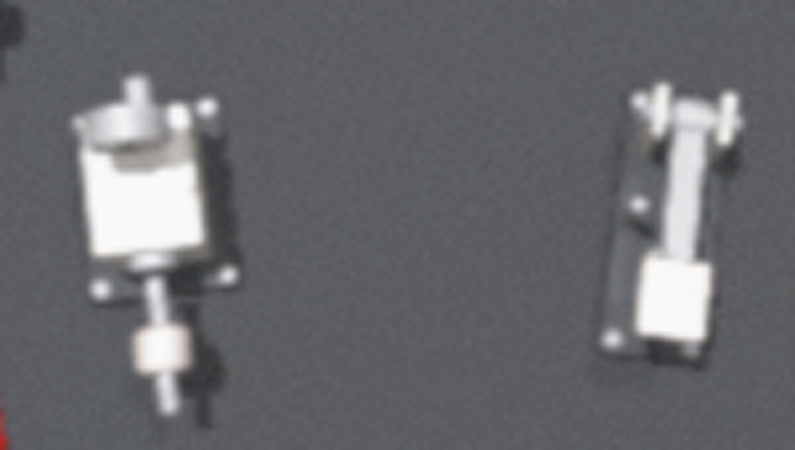

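View pics/crops.png

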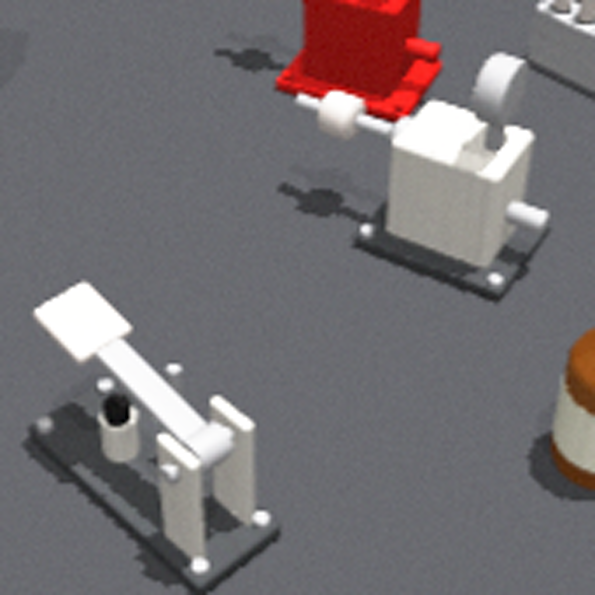

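```bash
cat > h.py <<'E'
import numpy as np
from bench import state, optics
def ray(n,u,v,P=None):
    if n=="wrist": raise 0
    p=optics.camera_params(n);V=p["view"];R=V[:3,:3];c=-R.T@V[:3,3]
    return c,R.T@np.array([(u-p["cx"])/p["fx"],(v-p["cy"])/p["fy"],1])
def plane(n,u,v,z):
    c,d=ray(n,u,v);return c+d*(z-c[2])/d[2]
def tri(rs):
    A=0;b=0
    for c,d in rs:
        d=d/np.linalg.norm(d);M=np.eye(3)-np.outer(d,d);A=A+M;b=b+M@c
    x=np.linalg.solve(A,b);return x,[np.linalg.norm((np.eye(3)-np.outer(d,d)/(d@d))@(x-c)) for c,d in rs]
E
python3 - <<'E'
from h import *
T=lambda x,y:(225+(x+.5)/5.3-.5,175+(y+.5)/5.3-.5)
S=lambda x,y:(195+(x+.5)/3.5-.5,135+(y+.5)/3.5-.5)
np.set_printoptions(precision=1,suppress=True)
print("knob",plane("top",*T(162,350),90),plane("scene",*S(341,114),88),tri([ray("top",*T(162,350)),ray("scene",*S(341,114))]))
print("rod tip",plane("top",*T(169,410),88))
for n,p in dict(v1=(208,107),v2=(229,274),v3=(101,290),l1=(612,339),l2=(638,102)).items(): print(n,plane("top",*T(*p),14))
print("blockfront",plane("top",*T(92,258),105),plane("top",*T(207,246),105), "blockL",plane("top",*T(83,150),105))
for p in [(645,258),(712,263),(705,341),(637,336)]: print("padc",plane("top",*T(*p),116))
print("pad",plane("top",*T(674,299),116),tri([ray("top",*T(674,299)),ray("scene",*S(83,322))]))
print("marker top",tri([ray("top",*T(638,204)),ray("scene",*S(174,369))]))
print("hinge z90",plane("top",*T(695,115),100))
E
```

```text
knob [495.3 141.4  90. ] [497.8 138.3  88. ] (array([495.6, 141.8,  85.2]), [np.float64(0.06931942183514732), np.float64(0.06931942183521321)])
rod tip [457.8 137.7  88. ]
v1 [662.  115.3  14. ]
v2 [549.4 103.3  14. ]
v3 [541.  188.3  14. ]
l1 [ 499.6 -148.7   14. ]
l2 [ 657.5 -172.5   14. ]
blockfront [553.  182.9 105. ] [558.6 110.9 105. ] blockL [621.4 187.9 105. ]
padc [ 542.6 -161.   116. ]
padc [ 538.4 -202.2  116. ]
padc [ 490.3 -195.7  116. ]
padc [ 494.5 -154.   116. ]
pad [ 516.7 -177.8  116. ] (array([ 517.4, -177.9,  112.2]), [np.float64(0.5437706846339952), np.float64(0.5437706846340166)])
marker top (array([ 578.8, -160.9,   93.8]), [np.float64(0.44787631069557093), np.float64(0.44787631069561107)])
hinge z90 [ 633.9 -198.2  100. ]
```

Top crop: the aluminium valve's knob is at crop (162,350), image (255.6,241), and the white lever pad is at crop (674,299). Before choosing an approach I'll check the red neighbour's clearance from the gripper body.

Run:
```python
from h import *
import cv2
np.set_printoptions(precision=1,suppress=True)
a=cv2.imread("pics/top0.png")
cv2.imwrite("pics/red.png",cv2.resize(a[235:315,180:270],None,fx=7,fy=7,interpolation=cv2.INTER_CUBIC))
h=cv2.cvtColor(a,cv2.COLOR_BGR2HSV);m=((h[...,0]<8)|(h[...,0]>172))&(h[...,1]>150)&(h[...,2]>60)
n,l,st,ce=cv2.connectedComponentsWithStats(m.astype(np.uint8))
for s in st[1:]:
    if s[4]>40:
        x,y,w,hh,_=s;print(s,[plane("top",u,v,z)[:2] for z in(12,105) for u,v in((x,y),(x+w,y+hh))])
for n,(u,v) in dict(bottle=(291,147),rack=(163,218),beaker=(425,202)).items(): print(n,plane("top",u,v,97 if n!="bottle" else 150))
```

```text
[ 206  127   30   43 1048] [array([917.9, 321.6]), array([755.1, 213.7]), array([886.8, 302.5]), array([733.8, 201.2])]
[ 194  246   37   46 1143] [array([487.3, 363.2]), array([325.5, 234.5]), array([482.1, 341.6]), array([330. , 220.7])]
bottle [795.6  13.7 150. ]
rack [578.6 447.7  97. ]
beaker [ 608.8 -428.8   97. ]
```

View pics/red.png

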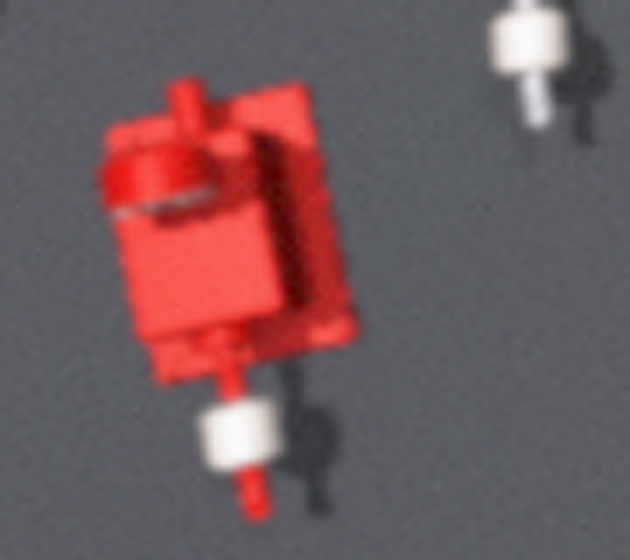

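>>> arm_command(
  commands=[
    {"tx": 0.78, "ty": -0.96},
    {"tx": 0.78, "ty": -0.96},
    {"tx": 0.78, "ty": -0.96},
    {"tx": 0.78, "ty": -0.96},
    {"tx": 0.78, "ty": -0.96},
    {"tx": 0.78, "ty": -0.96},
    {"tx": 0.78, "ty": -0.96},
    {"tx": 0.78, "ty": -0.96},
    {"tx": 0.78, "ty": -0.96},
    {"tx": 0.78, "ty": -0.96},
    {"tx": 0.78, "ty": -0.96},
  ],
)

```text
invalid input at $.commands[0]: expected keys fingers, tx, ty, tz, ax, ay, az
```

All keys are required in every row.

>>> arm_command(
  commands=[
    {"fingers": 1, "tx": 0.78, "ty": -0.96, "tz": 0, "ax": 0, "ay": 0, "az": 0},
    {"fingers": 1, "tx": 0.78, "ty": -0.96, "tz": 0, "ax": 0, "ay": 0, "az": 0},
    {"fingers": 1, "tx": 0.78, "ty": -0.96, "tz": 0, "ax": 0, "ay": 0, "az": 0},
    {"fingers": 1, "tx": 0.78, "ty": -0.96, "tz": 0, "ax": 0, "ay": 0, "az": 0},
    {"fingers": 1, "tx": 0.78, "ty": -0.96, "tz": 0, "ax": 0, "ay": 0, "az": 0},
    {"fingers": 1, "tx": 0.78, "ty": -0.96, "tz": 0, "ax": 0, "ay": 0, "az": 0},
    {"fingers": 1, "tx": 0.78, "ty": -0.96, "tz": 0, "ax": 0, "ay": 0, "az": 0},
    {"fingers": 1, "tx": 0.78, "ty": -0.96, "tz": 0, "ax": 0, "ay": 0, "az": 0},
    {"fingers": 1, "tx": 0.78, "ty": -0.96, "tz": 0, "ax": 0, "ay": 0, "az": 0},
    {"fingers": 1, "tx": 0.78, "ty": -0.96, "tz": 0, "ax": 0, "ay": 0, "az": 0},
  ],
  force=20,
)

```text
time_s: 1.4
position: [434.7, -38.7, 244.1]
tcp_rot: [[0.939, 0.345, 0.002], [0.345, -0.939, 0.004], [0.003, -0.003, -1.0]]
force: [0.3, -0.4, 0.5]
grip_width: 0.999
```

>>> arm_command(
  commands=[
    {"fingers": 1, "tx": 0.8, "ty": -0.98, "tz": 0, "ax": 0, "ay": 0, "az": 0},
    {"fingers": 1, "tx": 0.8, "ty": -0.98, "tz": 0, "ax": 0, "ay": 0, "az": 0},
    {"fingers": 1, "tx": 0.8, "ty": -0.98, "tz": 0, "ax": 0, "ay": 0, "az": 0},
    {"fingers": 1, "tx": 0, "ty": 0, "tz": 0, "ax": 0, "ay": 0, "az": 0.75},
    {"fingers": 1, "tx": 0, "ty": 0, "tz": 0, "ax": 0, "ay": 0, "az": 0.75},
    {"fingers": 1, "tx": 0, "ty": 0, "tz": 0, "ax": 0, "ay": 0, "az": 0},
  ],
)

```text
time_s: 2.15
position: [494.4, 144.7, 243.9]
tcp_rot: [[0.996, 0.093, 0.002], [0.093, -0.996, 0.004], [0.002, -0.004, -1.0]]
force: [0.1, 1.1, 0.7]
grip_width: 1.001
```

```bash
cat >> h.py <<'E'
def wray(u,v,s):
    p=optics.camera_params("wrist");H=p["hand_eye"];R=np.array(s["tcp_rot"]);t=np.array(s["position"])
    c=R@H[:3,3]+t;d=R@H[:3,:3]@np.array([(u-p["cx"])/p["fx"],(v-p["cy"])/p["fy"],1]);return c,d
def wplane(u,v,z,s):
    c,d=wray(u,v,s);return c+d*(z-c[2])/d[2]
E
python3 - <<'E'
from h import *
import cv2,pickle
s=state();cv2.imwrite("pics/w1.png",optics.grab_frame("wrist")[:,:,::-1]);pickle.dump(s,open("s1.pkl","wb"));print(s["position"],s["tcp_rot"],s["qpos"])
E
```

```text
[494.44903831 144.70012277 243.892639  ] [[ 0.99564997  0.09315437  0.00184321]
 [ 0.09314706 -0.99564542  0.00371752]
 [ 0.00218148 -0.00352966 -0.99999139]] [ 0.23428994 -0.04044741  1.94576871  0.00337829  1.23361724  1.71068652]
```

View pics/w1.png

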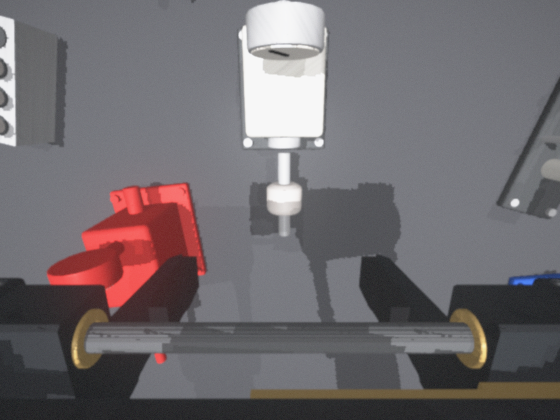

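Run:
```python
from h import *
import pickle
s=pickle.load(open("s1.pkl","rb"))
np.set_printoptions(precision=1,suppress=True)
print("knob",wplane(284,197,85,s),"rod near",wplane(285,160,85,s),"tip",wplane(284,234,85,s),"bolts",wplane(248,143,14,s),wplane(320,143,14,s),"blockfront",wplane(284,138,105,s),wplane(246,138,105,s),wplane(324,138,105,s))
print("tri",tri([wray(284,197,s),ray("top",255.57,241.04),ray("scene",292.1,167.2)]))
```

```text
knob [496.8 140.   85. ] rod near [534.2 142.7  85. ] tip [456.5 136.   85. ] bolts [540.6 186.7  14. ] [548.6 101.1  14. ] blockfront [556.3 146.1 105. ] [553.1 180.  105. ] [559.6 110.5 105. ]
tri (array([495.7, 140.5,  85.4]), [np.float64(1.2753417067612431), np.float64(1.4949651498932004), np.float64(0.7543889995253631)])
```

>>> arm_command(
  commands=[
    {"fingers": 1, "tx": 0.02, "ty": 0.08, "tz": 1, "ax": 0, "ay": 0, "az": 0},
    {"fingers": 1, "tx": 0, "ty": 0, "tz": 1, "ax": 0, "ay": 0, "az": 0},
    {"fingers": 1, "tx": 0, "ty": 0, "tz": 1, "ax": 0, "ay": 0, "az": 0},
    {"fingers": 1, "tx": 0, "ty": 0, "tz": 0.4, "ax": 0, "ay": 0, "az": 0},
    {"fingers": 1, "tx": 0, "ty": 0, "tz": 0, "ax": 0, "ay": 0, "az": 0},
  ],
  force=20,
)

```text
time_s: 2.82
position: [498.0, 139.5, 71.4]
tcp_rot: [[0.995, 0.102, 0.007], [0.102, -0.995, 0.005], [0.007, -0.004, -1.0]]
force: [-0.9, 0.2, 0.4]
grip_width: 1.005
```

Run:
```python
from h import *
import cv2,pickle
cv2.imwrite("pics/sc2.png",cv2.resize(optics.grab_frame("scene")[100:260,200:400,::-1],None,fx=3.5,fy=3.5))
```

```text
(no output)
```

View pics/sc2.png

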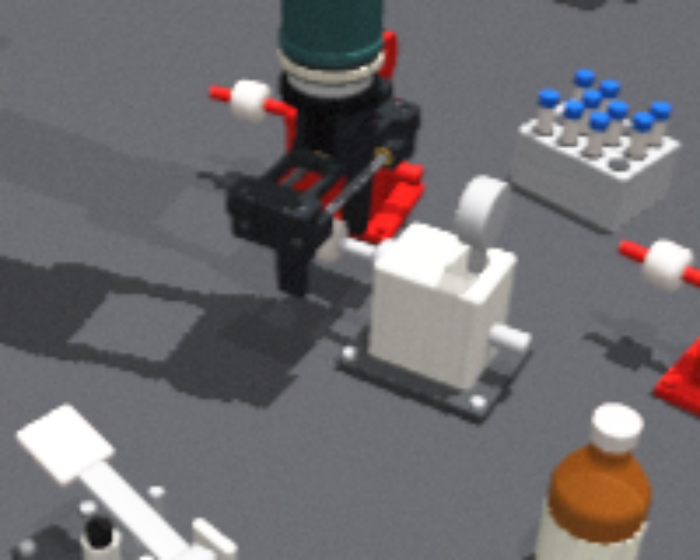

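The knob sits between the open fingers, at crop (335,243). Closing on it.

>>> arm_command(
  commands=[
    {"fingers": 0, "tx": 0, "ty": 0, "tz": 0, "ax": 0, "ay": 0, "az": 0.04},
    {"fingers": 0, "tx": 0, "ty": 0, "tz": 0, "ax": 0, "ay": 0, "az": 0},
    {"fingers": 0, "tx": 0, "ty": 0, "tz": 0, "ax": 0, "ay": 0, "az": 0},
    {"fingers": 0, "tx": 0, "ty": 0, "tz": 0, "ax": 0, "ay": 0, "az": 0},
    {"fingers": 0, "tx": 0, "ty": 0, "tz": 0, "ax": 0, "ay": 0, "az": 0},
    {"fingers": 0, "tx": 0, "ty": 0, "tz": 0, "ax": 0, "ay": 0, "az": 0},
  ],
  force=25,
)

```text
time_s: 3.62
position: [502.5, 140.7, 77.5]
tcp_rot: [[0.995, 0.095, 0.017], [0.095, -0.995, 0.008], [0.018, -0.006, -1.0]]
force: [0.2, 3.0, -1.7]
grip_width: 0.399
```

>>> arm_command(
  commands=[
    {"fingers": 0, "tx": -0.2, "ty": 0, "tz": 0, "ax": 0, "ay": 0, "az": 0},
    {"fingers": 0, "tx": -0.2, "ty": 0, "tz": 0, "ax": 0, "ay": 0, "az": 0},
    {"fingers": 0, "tx": -0.2, "ty": 0, "tz": 0, "ax": 0, "ay": 0, "az": 0},
  ],
  force=25,
)

```text
time_s: 4.0
position: [474.2, 137.9, 77.6]
tcp_rot: [[0.995, 0.096, 0.024], [0.095, -0.995, 0.008], [0.025, -0.006, -1.0]]
force: [5.6, 1.2, -2.2]
grip_width: 0.395
```

>>> arm_command(
  commands=[
    {"fingers": 0, "tx": -0.15, "ty": 0, "tz": 0, "ax": 0, "ay": 0, "az": 0},
    {"fingers": 0, "tx": -0.12, "ty": 0, "tz": 0, "ax": 0, "ay": 0, "az": 0},
  ],
)

```text
time_s: 4.25
position: [472.3, 137.8, 78.4]
tcp_rot: [[0.994, 0.097, 0.055], [0.096, -0.995, 0.013], [0.056, -0.007, -0.998]]
force: [27.1, 2.2, -28.7]
grip_width: 0.403
```

Run:
```python
from h import *
import cv2,pickle
s=state();print(s["position"],s["force"])
cv2.imwrite("pics/sc3.png",cv2.resize(optics.grab_frame("scene")[100:260,200:400,::-1],None,fx=3.5,fy=3.5))
cv2.imwrite("pics/w3.png",optics.grab_frame("wrist")[:,:,::-1])
```

```text
[472.28159942 137.77725113  78.43006502] [ 27.06516452   2.23967359 -28.6711597 ]
```

View pics/sc3.png

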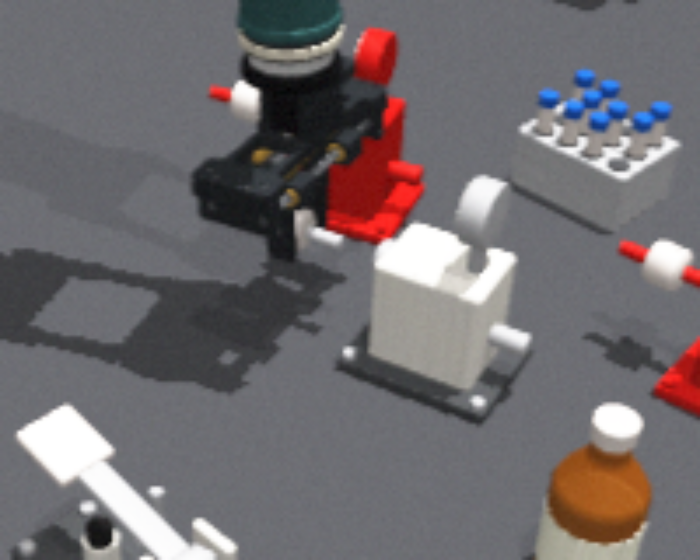

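View pics/w3.png

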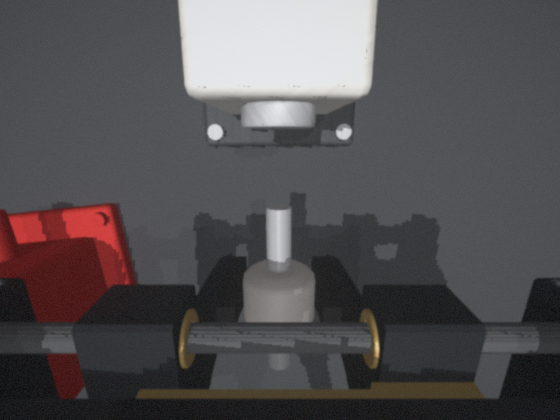

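Run:
```python
from h import *
np.set_printoptions(precision=1,suppress=True)
s=state()
for n,u,v,z in [("collar end",279,127,101),("knob inner",279,262,103),("knob inner face low",279,262,85),("block top front",279,97,105),("rod end",279,207,85),("rod end top",279,207,91)]: print(n,wplane(u,v,z,s))
print(s["time_s"],s["position"])
```

```text
collar end [547.1 144.6 101. ]
knob inner [492.4 139.2 103. ]
knob inner face low [484.4 138.6  85. ]
block top front [557.4 145.5 105. ]
rod end [511.9 141.2  85. ]
rod end top [513.3 141.3  91. ]
4.35 [472.2 137.8  78.5]
```

>>> arm_command(
  commands=[
    {"fingers": 0, "tx": -0.02, "ty": 0, "tz": 0, "ax": 0, "ay": 0, "az": 0},
    {"fingers": 0, "tx": -0.02, "ty": 0, "tz": 0, "ax": 0, "ay": 0, "az": 0},
    {"fingers": 0, "tx": 0, "ty": 0, "tz": 0, "ax": 0, "ay": -0.1, "az": 0},
  ],
)

```text
time_s: 4.72
position: [472.4, 137.8, 78.2]
tcp_rot: [[0.994, 0.097, 0.045], [0.096, -0.995, 0.012], [0.046, -0.008, -0.999]]
force: [4.8, 1.8, -4.1]
grip_width: 0.39
```

>>> arm_command(
  commands=[
    {"fingers": 0, "tx": 0.2, "ty": 0, "tz": 0, "ax": 0, "ay": -0.1, "az": 0},
    {"fingers": 0, "tx": 0.2, "ty": 0, "tz": 0, "ax": 0, "ay": -0.1, "az": 0},
    {"fingers": 0, "tx": 0.2, "ty": 0, "tz": 0, "ax": 0, "ay": 0, "az": 0},
  ],
)

```text
time_s: 5.1
position: [497.3, 140.3, 77.9]
tcp_rot: [[0.995, 0.097, -0.003], [0.097, -0.995, 0.007], [-0.003, -0.008, -1.0]]
force: [-4.9, 0.6, 4.8]
grip_width: 0.398
```

>>> arm_command(
  commands=[
    {"fingers": 0, "tx": 0.18, "ty": 0, "tz": 0, "ax": 0, "ay": 0, "az": 0},
    {"fingers": 0, "tx": 0.15, "ty": 0, "tz": 0, "ax": 0, "ay": 0, "az": 0},
    {"fingers": 0, "tx": 0.12, "ty": 0, "tz": 0, "ax": 0, "ay": 0, "az": 0},
  ],
)

```text
time_s: 5.48
position: [512.5, 141.8, 77.4]
tcp_rot: [[0.995, 0.096, -0.026], [0.096, -0.995, 0.005], [-0.025, -0.007, -1.0]]
force: [-27.8, -1.0, 27.4]
grip_width: 0.394
```

The push force jumped to 28 N after 40 mm of travel, so the knob is on the home stop. I'll hold briefly, then release and lift.

>>> arm_command(
  commands=[
    {"fingers": 0, "tx": 0.04, "ty": 0, "tz": 0, "ax": 0, "ay": 0, "az": 0},
    {"fingers": 0, "tx": 0.04, "ty": 0, "tz": 0, "ax": 0, "ay": 0, "az": 0},
    {"fingers": 0, "tx": 0.02, "ty": 0, "tz": 0, "ax": 0, "ay": 0, "az": 0},
    {"fingers": 1, "tx": 0, "ty": 0, "tz": 0, "ax": 0, "ay": 0, "az": 0},
    {"fingers": 1, "tx": 0, "ty": 0, "tz": 0, "ax": 0, "ay": 0, "az": 0},
    {"fingers": 1, "tx": 0, "ty": 0, "tz": 0, "ax": 0, "ay": 0, "az": 0},
    {"fingers": 1, "tx": 0, "ty": 0, "tz": -0.6, "ax": 0, "ay": 0, "az": 0},
    {"fingers": 1, "tx": 0, "ty": 0, "tz": -1, "ax": 0, "ay": 0.1, "az": 0},
    {"fingers": 1, "tx": 0, "ty": 0, "tz": -1, "ax": 0, "ay": 0, "az": 0},
    {"fingers": 1, "tx": -0.5, "ty": 0, "tz": -0.8, "ax": 0, "ay": 0, "az": 0},
    {"fingers": 1, "tx": 0, "ty": 0, "tz": 0, "ax": 0, "ay": 0, "az": 0},
  ],
)

```text
time_s: 6.85
position: [495.5, 138.0, 252.0]
tcp_rot: [[0.995, 0.096, -0.016], [0.096, -0.995, 0.003], [-0.015, -0.005, -1.0]]
force: [1.0, -0.1, -0.2]
grip_width: 1.001
```

Run:
```python
from h import *
import cv2,pickle
s=state();print(s["position"],s["tcp_rot"],s["force"])
cv2.imwrite("pics/w4.png",optics.grab_frame("wrist")[:,:,::-1]);pickle.dump(s,open("s4.pkl","wb"))
```

```text
[495.5376362  138.04413664 251.961009  ] [[ 0.99526167  0.09595477 -0.01571273]
 [ 0.09601938 -0.99537363  0.00340867]
 [-0.01531296 -0.00490124 -0.99987074]] [ 1.0286295  -0.10150515 -0.19849473]
```

View pics/w4.png

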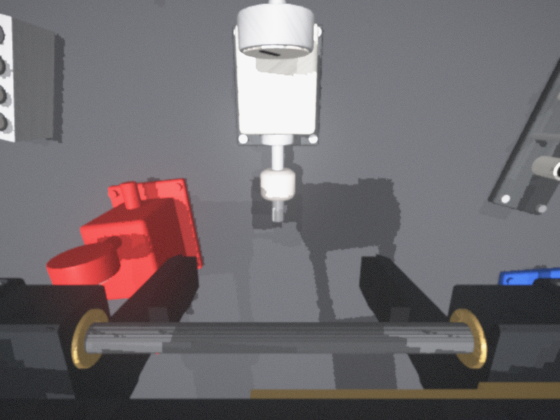

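Run:
```python
from h import *
import pickle
np.set_printoptions(precision=1,suppress=True)
s=pickle.load(open("s4.pkl","rb"))
print(wplane(278,184,85,s),"front",wplane(278,134,105,s),"tip",wplane(278,220,85,s), "knobtop",wplane(278,184,90,s))
```

```text
[506.1 140.6  85. ] front [557.4 145.3 105. ] tip [466.8 136.8  85. ] knobtop [507.3 140.6  90. ]
```

The knob is at x≈506.5 (expected home 506.5), and the rod tip has shifted inward by 10 mm since the start. The valve is home. Now over the lever pad with the fingers shut.

>>> arm_command(
  commands=[
    {"fingers": 0, "tx": -0.03, "ty": 1, "tz": 0, "ax": 0, "ay": 0, "az": 0},
    {"fingers": 0, "tx": -0.03, "ty": 1, "tz": 0, "ax": 0, "ay": 0, "az": 0},
    {"fingers": 0, "tx": -0.03, "ty": 1, "tz": 0, "ax": 0, "ay": 0.08, "az": 0},
    {"fingers": 0, "tx": -0.03, "ty": 1, "tz": 0, "ax": 0, "ay": 0, "az": 0.5},
    {"fingers": 0, "tx": 0, "ty": 1, "tz": 0, "ax": 0, "ay": 0, "az": 0.5},
    {"fingers": 0, "tx": 0, "ty": 0.8, "tz": 0, "ax": 0, "ay": 0, "az": 0.4},
    {"fingers": 0, "tx": 0, "ty": 0, "tz": 0, "ax": 0, "ay": 0, "az": 0},
    {"fingers": 0, "tx": 0, "ty": 0, "tz": 0, "ax": 0, "ay": 0, "az": 0},
  ],
)

```text
time_s: 7.9
position: [503.2, -159.6, 231.5]
tcp_rot: [[0.988, -0.153, -0.023], [-0.153, -0.988, 0.008], [-0.024, -0.005, -1.0]]
force: [-0.3, 0.3, 0.2]
grip_width: 0.12
```

Run:
```python
from h import *
import cv2,pickle
s=state();print(s["position"],s["tcp_rot"],s["force"],s["grip_width"])
cv2.imwrite("pics/w5.png",optics.grab_frame("wrist")[:,:,::-1]);pickle.dump(s,open("s5.pkl","wb"))
```

```text
[ 503.23525474 -159.55985546  231.51794924] [[ 0.98796497 -0.15302068 -0.02258087]
 [-0.15286824 -0.98821139  0.00833975]
 [-0.02359082 -0.00478749 -0.99971023]] [-0.33362027  0.34186428  0.19083439] 0.11981448233631191
```

View pics/w5.png

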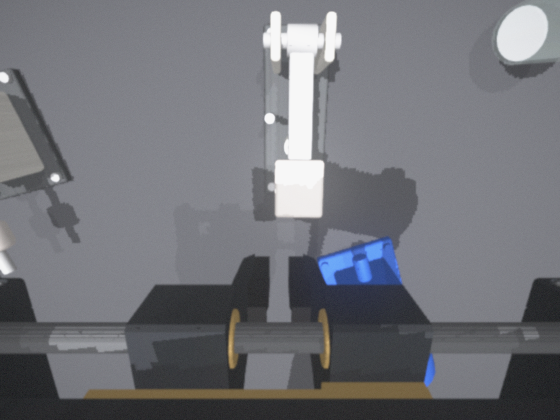

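Run:
```python
from h import *
import pickle
np.set_printoptions(precision=1,suppress=True)
s=pickle.load(open("s5.pkl","rb"))
p=wplane(299.5,188,116,s);print(p,wplane(299.5,160,112,s),wplane(299.5,216,120,s),wplane(301,60,100,s))
R=s["tcp_rot"];print(R.T@(np.array([516,-178,s["position"][2]])-s["position"]))
```

```text
[ 518.9 -179.6  116. ] [ 542.  -182.9  112. ] [ 494.9 -176.2  120. ] [ 618.8 -194.9  100. ]
[15.4 16.3 -0.4]
```

>>> arm_command(
  commands=[
    {"fingers": 0, "tx": 0.33, "ty": 0.34, "tz": 0, "ax": 0, "ay": 0.13, "az": 0},
    {"fingers": 0, "tx": 0, "ty": 0, "tz": 0.9, "ax": 0, "ay": 0, "az": 0},
    {"fingers": 0, "tx": 0, "ty": 0, "tz": 0.6, "ax": 0, "ay": 0, "az": 0},
    {"fingers": 0, "tx": 0, "ty": 0, "tz": 0, "ax": 0, "ay": 0, "az": 0},
    {"fingers": 0, "tx": 0, "ty": 0, "tz": 0, "ax": 0, "ay": 0, "az": 0},
  ],
)

```text
time_s: 8.57
position: [523.0, -178.9, 156.2]
tcp_rot: [[0.989, -0.145, 0.009], [-0.145, -0.989, 0.001], [0.009, -0.002, -1.0]]
force: [-0.0, -0.3, 0.5]
grip_width: 0.003
```

>>> arm_command(
  commands=[
    {"fingers": 0, "tx": -0.14, "ty": 0, "tz": 0.4, "ax": 0, "ay": 0, "az": 0},
    {"fingers": 0, "tx": 0, "ty": 0, "tz": 0, "ax": 0, "ay": 0, "az": 0},
  ],
)

```text
time_s: 8.82
position: [518.9, -178.7, 139.4]
tcp_rot: [[0.99, -0.143, 0.015], [-0.143, -0.99, -0.001], [0.015, -0.001, -1.0]]
force: [-0.6, 0.8, 0.2]
grip_width: 0.003
```

>>> arm_command(
  commands=[
    {"fingers": 0, "tx": 0, "ty": 0, "tz": 0.12, "ax": 0, "ay": 0, "az": 0},
    {"fingers": 0, "tx": 0, "ty": 0, "tz": 0.12, "ax": 0, "ay": 0, "az": 0},
  ],
)

```text
time_s: 9.07
position: [522.0, -179.7, 130.6]
tcp_rot: [[0.989, -0.143, 0.021], [-0.143, -0.99, -0.004], [0.022, 0.001, -1.0]]
force: [0.6, 0.6, -0.3]
grip_width: 0.004
```

>>> arm_command(
  commands=[
    {"fingers": 0, "tx": -0.12, "ty": 0, "tz": 0.08, "ax": 0, "ay": -0.12, "az": 0},
    {"fingers": 0, "tx": -0.05, "ty": 0, "tz": 0.12, "ax": 0, "ay": 0, "az": 0},
    {"fingers": 0, "tx": -0.02, "ty": 0, "tz": 0.12, "ax": 0, "ay": 0, "az": 0},
  ],
)

```text
time_s: 9.45
position: [514.3, -178.7, 115.6]
tcp_rot: [[0.99, -0.143, 0.003], [-0.143, -0.99, -0.001], [0.004, 0.001, -1.0]]
force: [-1.1, 1.0, 4.7]
grip_width: 0.005
```

Contact at 4.7 N. Continuing down gently.

>>> arm_command(
  commands=[
    {"fingers": 0, "tx": 0, "ty": 0, "tz": 0.1, "ax": 0, "ay": 0, "az": 0},
    {"fingers": 0, "tx": 0, "ty": 0, "tz": 0.1, "ax": 0, "ay": 0, "az": 0},
  ],
)

```text
time_s: 9.7
position: [513.3, -178.5, 105.2]
tcp_rot: [[0.99, -0.143, 0.001], [-0.143, -0.99, -0.001], [0.001, 0.001, -1.0]]
force: [-1.2, 1.4, 6.3]
grip_width: 0.003
```

>>> arm_command(
  commands=[
    {"fingers": 0, "tx": 0, "ty": 0, "tz": 0.05, "ax": 0, "ay": 0, "az": 0},
    {"fingers": 0, "tx": 0, "ty": 0, "tz": 0.01, "ax": 0, "ay": 0, "az": 0},
  ],
)

```text
time_s: 9.95
position: [513.2, -178.5, 102.2]
tcp_rot: [[0.99, -0.143, 0.001], [-0.143, -0.99, -0.001], [0.001, 0.001, -1.0]]
force: [-1.9, 0.5, 7.3]
grip_width: 0.006
```

Run:
```python
from h import *
import cv2
for i in range(3):
    s=state();print(s["time_s"],s["position"],s["force"])
    f=optics.grab_frame("scene")
cv2.imwrite("pics/sc6.png",cv2.resize(f[190:310,170:310,::-1],None,fx=5,fy=5,interpolation=cv2.INTER_CUBIC))
cv2.imwrite("pics/scfull.png",f[:,:,::-1])
```

```text
9.95 [ 513.18830377 -178.51273051  102.24776864] [-1.93340365  0.53232635  7.31238007]
10.0 [ 513.18722961 -178.52696242  102.28980895] [-2.02601333  1.63442901  6.69006962]
10.05 [ 513.19741188 -178.51070667  102.34550135] [-2.62861332  1.40380106  6.79697045]
```

View pics/sc6.png

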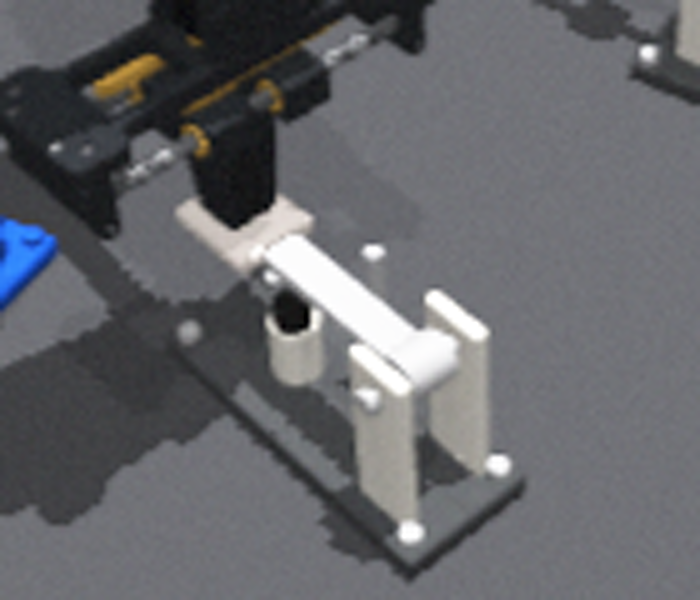

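View pics/scfull.png

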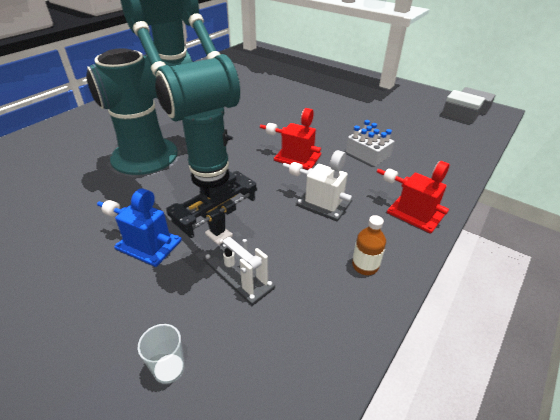

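The lever lies about level: pad at crop (245,235), marker post top at (373,251). The knob of the uncoloured valve is in, and the bottle, beaker and rack look untouched. I'll hold for a while, then check the height.

>>> arm_command(
  commands=[
    {"fingers": 0, "tx": 0, "ty": 0, "tz": 0.005, "ax": 0, "ay": 0, "az": 0},
    {"fingers": 0, "tx": 0, "ty": 0, "tz": 0.005, "ax": 0, "ay": 0, "az": 0},
    {"fingers": 0, "tx": 0, "ty": 0, "tz": 0.005, "ax": 0, "ay": 0, "az": 0},
    {"fingers": 0, "tx": 0, "ty": 0, "tz": 0.005, "ax": 0, "ay": 0, "az": 0},
    {"fingers": 0, "tx": 0, "ty": 0, "tz": 0.005, "ax": 0, "ay": 0, "az": 0},
    {"fingers": 0, "tx": 0, "ty": 0, "tz": 0.005, "ax": 0, "ay": 0, "az": 0},
  ],
)

```text
time_s: 10.85
position: [513.2, -178.5, 102.9]
tcp_rot: [[0.99, -0.143, 0.001], [-0.143, -0.99, -0.001], [0.001, 0.001, -1.0]]
force: [-1.5, 1.2, 6.5]
grip_width: 0.006
```

Run:
```python
from h import *
np.set_printoptions(precision=1,suppress=True)
for i in range(3):
    s=state();print(s["time_s"],s["position"],s["force"],abs(s["qvel"]).max());optics.grab_frame("scene")
a=-.15;ex=np.array([np.cos(a),np.sin(a),0]);o=np.array([575,-186.6,0])
S=lambda x,y:(170+(x+.5)/5-.5,190+(y+.5)/5-.5)
for n,p,X in[("left corner",(178,212),-85),("lever at pad",(270,250),-35),("bottom corner",(243,265),-35)]:
    c,d=ray("scene",*S(*p));q=c+d*((o+X*ex-c)@ex)/(d@ex);print(n,q,"stand y",(q-o)@np.array([-ex[1],ex[0],0]))
```

```text
10.85 [ 513.2 -178.5  102.9] [-1.5  1.2  6.5] 0.0032414268559646615
10.9 [ 513.2 -178.5  102.9] [-2.5  0.1  7.2] 0.001623644626695627
10.95 [ 513.2 -178.5  102.9] [-1.1  1.3  6.6] 0.0014665100150923257
left corner [ 488.2 -192.3   89.5] stand y -18.655264027317784
lever at pad [ 539.6 -186.5   92. ] stand y -5.191883685220786
bottom corner [ 537.4 -201.2   93.3] stand y -20.099411725674894
```

```bash
python3 -c "
from bench import sign_off,state
print(sign_off());s=state();print(s['time_s'],s['position'],s['force'])"
```

```text
the job is handed in; nothing more can be done
None
the job is handed in; nothing more can be done
```

I finished all three steps and handed the job in at about 11 s on the clock, with the arm still holding the lever half way down. The sign-off gives no verdict.

- **Valve out:** I pinched the uncoloured valve's knob and pulled until the force jumped to about 27 N at the outer stop. I held it there for more than 0.2 s.
- **Valve home:** I pushed it back 40 mm, where the force jumped to about 28 N at the home stop. The wrist picture then put the knob at x ≈ 506 to 507 mm, against about 506.5 mm expected at home.
- **Lever:** With the fingers shut I pressed the pad to half travel and it never came near its stop. At the last reading the fingertips were about 95 mm above the bench, the push was about 7 N and the arm was still. Both match half travel.
- **Weaker check:** A scene-picture check of the pad's edges gave 89 to 93 mm, a few mm lower than the fingertips. That is about the error I expect from reading corners in that picture, and within the 7 mm allowed.
- **Bystanders:** In the scene picture taken while the arm held the lever, the bottle, beaker and rack looked untouched. I judged this by eye and did not measure it.

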